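# Tighten the film perforator's chuck and hang its guide plate on the pins

## Robot

A 6-joint arm with a two-finger parallel gripper is mounted at the origin on the work surface. World frame = base frame: x ahead of the robot, y to its left, z up, the work surface at z = 0. Lengths are in m, angles in rad, forces in N, time in s.
With the tool pointing down it reaches from about 0.225 to 0.875 m from the base axis. Payload 3.4 kg.
Tool frame: the origin (TCP) lies at the very end of the fingers, on their centre line; the grasp point (between the pads) lies behind it (manip.grasp_offset is the z of the grasp point in the tool frame, in m); z points along the fingers, y is the line along which they close (so a half turn about z gives the same grasp; the last joint's range is limited). The gripper opens to 85 mm and grips with 20 to 120 N. Pads are 22 mm wide; open, the fingers measure 114 mm over their backs; the gripper's body (76 mm by 85 mm) begins 54 mm behind the grasp point. The pads swing forward as they close: fully open they stand 13 mm farther back than shut.
Start: joints at [-1.443, 0.276, 1.505, -0, 1.361, -0.121], TCP at [0.142, -0.557, 0.231] pointing down, gripper open.
Joint ranges: [-2.89, 2.89], [-0.75, 2.08], [0.22, 2.7], [-1.18, 4.32], [0.11, 2.71], [-2.7, 2.7]. Speed limits (rad/s): [2.57, 2.57, 3.14, 3.14, 3.14, 3.14].

## Interface

Orientations are given as a unit quaternion [w, x, y, z].
In Python, from rig import manip gives the robot as it stands.
- The arm moves only by the shell command python3 -m pendant 'ROWS' [FORCE]. ROWS is JSON, a list of rows, each an object of numbers: "dx", "dy", "dz": the shift along the tool's x, y, z in m; "rx", "ry", "rz": the turn, a rotation vector about the tool's x, y, z in degrees; "hand": the finger opening in m, from 0 to 0.0854. In form: [{"dx": .., "dy": .., "dz": .., "rx": .., "ry": .., "rz": .., "hand": ..}, ...]. A call has 1 to 12 rows; each row shifts and turns the commanded pose from where the row before left it, along the tool's axes as they then stand; what a row does not reach is not made up. A row lasts 1/12 s, in which the tool goes at most 41.7 mm and 7.16 degrees, less where a joint would pass 70% of its speed; a pose out of reach is approached as far as the arm can. A call is refused whole if a number of a shift passes 0.0417 or a number of a turn 7.16, either way. A call with a gripper value outside its range is refused whole. The fingers move at their own pace and stop on an object; FORCE is the grip in N (left out, the last holds). Time passes only in rows, so rows that do not move let the fingers close. It gives the time, the measured TCP pose, the force, the opening and the grip force at its end, in the units of the state.
- manip.get_state(): the state, without advancing time (a new reading comes with each control period).
- manip.get_image(name): name is "side" or "top"; returns a dict with "frame" (480x640x3 uint8, red, green, blue), "fx", "fy", "cx", "cy" (pixels), "position" and "attitude" of the camera in the world. Camera axes: x right, y up, looking along -z (the intrinsics and any distortion apply to the point x, -y, -z); pixel columns grow to the right and rows downward; lengths in m; the calibration is good to about 2 mm. A picture is of the moment at which its call begins. There is no depth.
- manip.sign_off(): hands the job in; it is judged then, once.
The state is a dict: "clock": time; "qpos": joint angles; "qd": joint speeds; "effort": joint torques, N m; "position": TCP position; "ee_rot": TCP orientation; "contact_force": force on the tool from outside, world axes, zero at the start; "moment": the same for the moment, N m; "width": finger opening in m; "gripper_force": force on a finger pad.
Only numpy, scipy, OpenCV 4.12 (cv2) and the standard library are available. Lean on these libraries where they do the work, as an engineer would, in place of code of your own. Each camera call takes 0.05 s, during which the arm holds its last target. There are 200 camera calls.

## Task

Tighten the perforator's chuck on the punch bit that stands loose in it: turn the dark knurled sleeve clockwise, seen from above, until it will go no further and all three jaws grip the bit. Then pick up the film guide plate, line up both of its end holes with the two brass register pins (either way round) and lower it flat onto the post shoulders, so that the bit stands up through its middle window, and let go. Leave the jar, yellow film core, tape roll and cement bottle where they are.

Things in the scene. Friction and masses are not known exactly. Their poses are not given: they have to be found in the camera images.
- unit: fixed bench film perforator: teal base 110 (x) x 230 (y) x 18 mm high. Origin under the base centre, on the chuck axis; y along the line of the two posts. Posts 16 mm in diameter at y = +-80 mm, shoulders 80 mm high; on each a brass pin 8 mm in diameter, 24 mm tall (top 104 mm up, last 6 mm a cone). Upward chuck at the centre: grey flange 52 mm in diameter, 18 to 30 mm up, then the sleeve
- sleeve (a joint): angle of the chuck sleeve, rad; grows as it turns clockwise seen from above. 0 is fully open; starts between 0.2 and 1.2; the jaws meet the bit at about 2.5 and a solid stop comes at about 2.9, fully tight. Stiff (about 0.12 N m), stays where it is left. Usually takes more than one grasp
- sleeve_top (a point): centre of the sleeve's top face, on the chuck axis, 66 mm above the table. The sleeve is a dark steel knurled ring of 46 mm outer diameter, 34 mm tall (32 to 66 mm above the table), with a red mark on top; grip it across the diameter in any direction. Above it the jaws stand up to 76 mm and the bit to 100 mm
- pin_a (a point): centre of the post shoulder at the foot of the brass pin at unit y = +80 mm, 80 mm above the table; axes as the unit's
- pin_b (a point): the same for the pin at unit y = -80 mm
- jaw0: first of three steel jaws, 6 mm wide, 120 degrees apart, which slide together towards the chuck axis by 1.8 mm per rad of sleeve; 48 to 76 mm above the table. Origin at 48 mm height, on the chuck axis when the sleeve is at 0, and slides with the jaw
- jaw1: second jaw
- jaw2: third jaw
- bit: punch bit, loose, upright in the open chuck up to about 1 mm off centre: steel shank 9 mm in diameter, 36 mm long, then a copper-coloured end 6 mm in diameter, 18 mm long; 54 mm in all, 30 g. Origin at the centre of its foot, 46 mm above the table; z up along it. It need not be touched by the gripper
- plate: film guide plate, loose, flat on the table: aluminium, 50 (x) x 200 (y) x 5 mm, about 180 g. Origin at the centre of its underside. Through holes of 11 mm at y = +-80 mm for the pins, a 26 mm window in the middle for the bit. Two upright orange ears on the long edges, 50 mm long (y, centred), 3 mm thick, up to 25 mm above the underside, 50 mm over their outsides: grip across them (along x)
- hole_a (a point): centre of the plate's hole at plate y = +80 mm, at the underside
- hole_b (a point): centre of the plate's hole at plate y = -80 mm, at the underside
- jar: bystander: glass jar with steel lid, 68 mm diameter, 80 mm high, origin under its centre
- core: bystander: yellow film core, ring of 64 mm diameter, 22 mm high, origin under its centre
- tape: bystander: white tape roll lying flat, 70 mm diameter, 24 mm high, origin under its centre
- cement: bystander: amber bottle of film cement, 38 mm diameter, 130 mm high, between the unit and the plate, origin under its centre

How it is judged:
On the way, in this order (a step that is already met when the one before it is completed fails the run):
1. the sleeve is turned tight and all three jaws press on the bit (value of joint sleeve above 2.65 rad and contact force between each of jaw0, jaw1, jaw2 and bit above 3 N), for 0.2 s.
2. the plate lies over both pins (((distance between hole_a and pin_a below 0.005 m and distance between hole_b and pin_b below 0.005 m) or (distance between hole_a and pin_b below 0.005 m and distance between hole_b and pin_a below 0.005 m))), for 0.2 s.
At the end, for the whole second after the job is handed in: The sleeve stands past 2.65 rad and each of the three jaws presses on the bit with more than 3 N; the bit is upright (within 0.06 rad) and within 2 mm of the chuck axis; the plate lies flat (within 0.04 rad) and at rest on both post shoulders, each of its end holes within 4 mm of a shoulder centre (all of step 1 and angle between bit's own z axis and vertical below 0.06 rad and horizontal distance between bit and unit below 0.002 m and ((distance between hole_a and pin_a below 0.004 m and distance between hole_b and pin_b below 0.004 m) or (distance between hole_a and pin_b below 0.004 m and distance between hole_b and pin_a below 0.004 m)) and angle between plate's own z axis and vertical below 0.04 rad and linear speed of plate below 0.01 m/s); the robot touches nothing.
It fails at once if the jar, film core, tape roll or cement bottle is moved by more than 20 mm or tipped (distance of any of jar, core, tape, cement from where it was at the start of the episode above 0.02 m or angle between any of cement, jar's own z axis and vertical above 0.4 rad).
It also fails if it takes over 69 s, if anything falls off the work surface, if the arm or the gripper's body presses on something with over 40 N, if the wrist force passes 120 N, or if a joint passes its speed limit or range.

## Working session

There is one attempt and no reset: what is moved stays moved. The work goes in short steps, Python scripts to look and compute and a shell command to move; the robot and the scene stay as the last step left them, time stands still between calls to the robot, and variables do not carry over. Pictures are saved under pics/ and viewed, at most 10 in all, crops included, and the job is handed in when it is done.

```bash
mkdir -p pics; ls; python3 - <<'E'
from rig import manip
import cv2,json
print(manip.get_state(), manip.grasp_offset)
for n in("side","top"):
    d=manip.get_image(n); cv2.imwrite(f"pics/{n}0.png",d["frame"][:,:,::-1])
    print({k:(v if k!="frame" else 0) for k,v in d.items()})
E
```

```text
pics
{'clock': 0.0, 'qpos': array([-1.44297475e+00,  2.76608802e-01,  1.50615311e+00,  1.57008295e-05,
        1.36068370e+00, -1.21018649e-01]), 'qd': array([ 7.63319457e-04, -1.42786276e-03, -1.62571873e-05,  3.74634373e-04,
        3.71663981e-04, -3.49104760e-04]), 'effort': array([-4.21877165e-03, -4.16781878e+01, -2.45812100e+01, -2.52342434e-04,
        1.12328408e-02, -1.31178149e-05]), 'position': array([ 0.1415327 , -0.55676127,  0.23042387]), 'ee_rot': array([-9.26502784e-04,  9.92269576e-01,  1.24097664e-01,  4.52481086e-06]), 'contact_force': array([ 0.17426778, -0.23983405, -0.93436536]), 'moment': array([-0.0604977 ,  0.02774178,  0.02220889]), 'gripper_force': 0.0, 'width': 0.08536689133710304} -0.0187
{'frame': 0, 'fx': 565.9312784195388, 'fy': 565.9312784195388, 'cx': 319.88425191847375, 'cy': 236.41940120713406, 'position': array([0.26467316, 0.76995068, 0.56722775]), 'attitude': array([-0.1491083 , -0.08293536,  0.49187601,  0.8537836 ])}
{'frame': 0, 'fx': 435.0626918221205, 'fy': 435.0626918221205, 'cx': 323.5935754982363, 'cy': 240.23100596476513, 'position': array([0.37797708, 0.00231078, 0.85171587]), 'attitude': array([ 0.73672815,  0.08273004, -0.07757092, -0.66661093])}
```

View pics/top0.png

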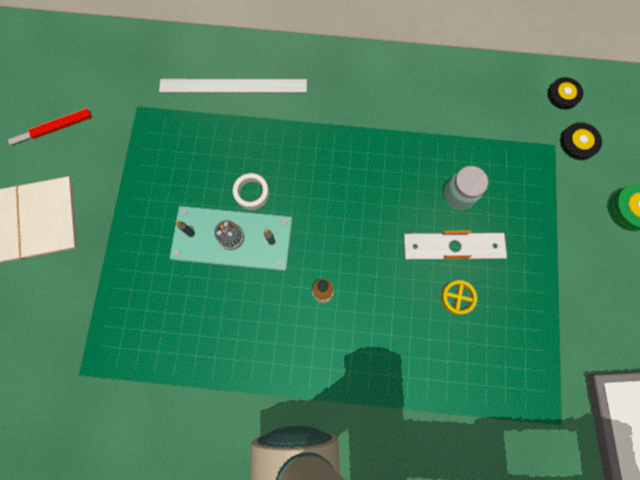

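View pics/side0.png

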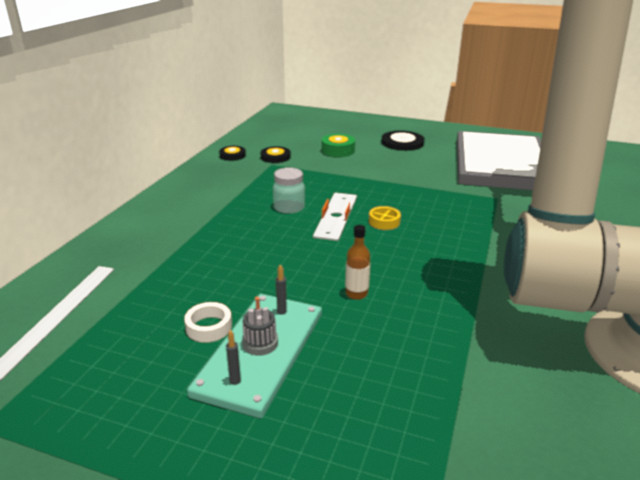

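Top view: unit centred near (231,238) with the sleeve at (229,234) and pin tips near (181,224) and (267,233). The plate is near (455,246), the bottle near (322,290). Side view: sleeve near (259,330), pin tips near (232,335) and (281,267), plate near (336,216).

```bash
cat > h.py <<'E'
import numpy as np, cv2
from scipy.spatial.transform import Rotation as R
from rig import manip
def rot(q): return R.from_quat(np.roll(q,-1))
def ray(d,u,v):
    p=np.array([(u-d["cx"])/d["fx"],-(v-d["cy"])/d["fy"],-1.]); return d["position"],rot(d["attitude"]).apply(p)
def onz(d,u,v,z):
    o,r=ray(d,u,v); return o+r*(z-o[2])/r[2]
def tri(a,pa,b,pb):
    oa,ra=ray(a,*pa); ob,rb=ray(b,*pb); s=np.linalg.lstsq(np.c_[ra,-rb],ob-oa,rcond=None)[0]
    A,B=oa+ra*s[0],ob+rb*s[1]; return (A+B)/2,np.linalg.norm(A-B)
def proj(d,p):
    c=rot(d["attitude"]).inv().apply(np.asarray(p)-d["position"]); return d["cx"]-d["fx"]*c[0]/c[2],d["cy"]+d["fy"]*c[1]/c[2]
def hsv(d): return cv2.cvtColor(d["frame"],cv2.COLOR_RGB2HSV)
def blobs(m,box,amin=4):
    x0,y0,x1,y1=box; k=np.zeros_like(m); k[y0:y1,x0:x1]=m[y0:y1,x0:x1]
    n,l,s,c=cv2.connectedComponentsWithStats(k); return [(s[i,4],c[i].round(2),s[i,:4]) for i in range(1,n) if s[i,4]>=amin]
def crop(d,x0,y0,w,h,k): return cv2.resize(d["frame"][y0:y0+h,x0:x0+w,::-1],None,fx=k,fy=k,interpolation=cv2.INTER_CUBIC)
E
python3 - <<'E'
from h import *
t=manip.get_image("top"); s=manip.get_image("side")
C=[crop(t,165,195,133,100,3),crop(t,390,220,133,75,4)[:300,:400],crop(s,185,260,133,150,3)[:450,:399],crop(s,300,185,66,60,6)[:300,:396]]
im=np.zeros((600,800,3),np.uint8)
im[:300,:399]=C[0];im[:300,400:800]=C[1][:, :400] ;q=cv2.resize(C[2],(266,300));im[300:,:266]=q;im[300:,400:796]=C[3]
cv2.imwrite("pics/m1.png",im)
H=hsv(t); h=hsv(s)
for n,d,X,bu,bp in(("top",t,H,(160,195,300,280),(395,220,515,272)),("side",s,h,(185,255,325,415),(305,185,370,245))):
    print(n,"orange",blobs(cv2.inRange(X,(5,120,60),(22,255,255)),bu),blobs(cv2.inRange(X,(5,120,60),(22,255,255)),bp))
    print("red",blobs(cv2.inRange(X,(0,120,60),(4,255,255))|cv2.inRange(X,(170,120,60),(180,255,255)),bu,2))
    print("teal",blobs(cv2.inRange(X,(70,60,140),(85,160,255)),bu,100))
    print("white",blobs(cv2.inRange(X,(0,0,150),(180,60,255)),bp,50))
E
```

```text
top orange [(np.int32(23), array([179.22, 223.78]), array([176, 221,   7,   6], dtype=int32)), (np.int32(14), array([221.79, 226.71]), array([220, 225,   5,   4], dtype=int32)), (np.int32(15), array([266.73, 231.93]), array([265, 230,   4,   5], dtype=int32))] [(np.int32(76), array([456.17, 232.  ]), array([443, 231,  27,   3], dtype=int32)), (np.int32(62), array([458.29, 256.19]), array([445, 255,  26,   3], dtype=int32))]
red [(np.int32(9), array([232.89, 223.67]), array([232, 222,   3,   4], dtype=int32))]
teal [(np.int32(5254), array([232.22, 238.51]), array([170, 206, 122,  65], dtype=int32))]
white [(np.int32(2332), array([454.82, 245.33]), array([404, 233, 103,  27], dtype=int32))]
side orange [(np.int32(56), array([280.21, 273.32]), array([278, 266,   5,  14], dtype=int32)), (np.int32(28), array([257.07, 301.57]), array([255, 297,   4,  12], dtype=int32)), (np.int32(73), array([230.73, 339.29]), array([228, 331,   7,  16], dtype=int32))] [(np.int32(61), array([324.67, 207.18]), array([322, 199,   7,  18], dtype=int32)), (np.int32(36), array([346.92, 211.75]), array([345, 205,   5,  15], dtype=int32)), (np.int32(56), array([358.66, 241.07]), array([355, 237,   9,   8], dtype=int32))]
red []
teal [(np.int32(211), array([268.61, 301.84]), array([258, 293,  19,  19], dtype=int32)), (np.int32(5795), array([255.97, 361.63]), array([187, 299, 135, 115], dtype=int32))]
white [(np.int32(1059), array([334.45, 216.48]), array([313, 192,  44,  48], dtype=int32))]
```

View pics/m1.png

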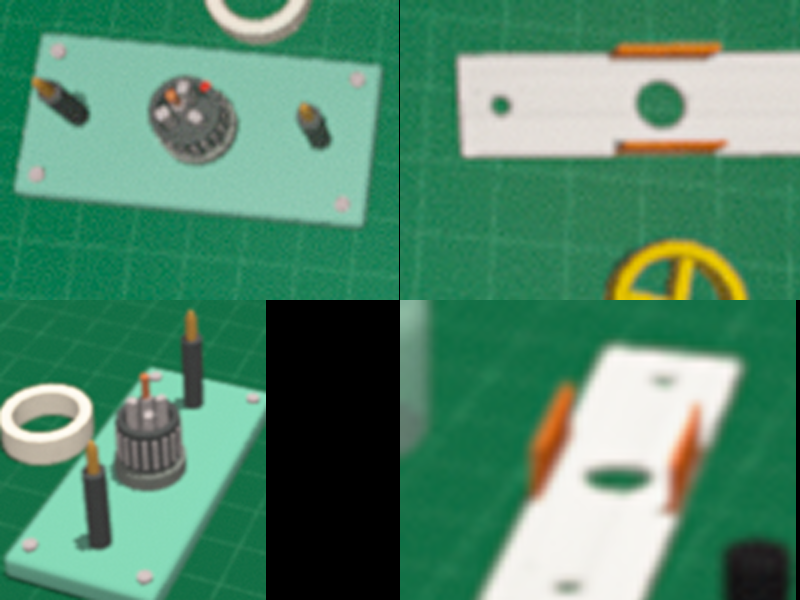

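The mosaic shows all features clearly: two brass-tipped posts, the sleeve with jaws, bit and red mark, and the plate's holes, window and ears. Next I'll triangulate.

```bash
python3 - <<'E'
from h import *
np.set_printoptions(precision=4,suppress=True)
t=manip.get_image("top"); s=manip.get_image("side")
for n,a,b in(("pinL",(179.22,223.78),(230.73,339.29)),("pinR",(266.73,231.93),(280.21,273.32)),("bit",(221.79,226.71),(257.07,301.57)),("earN",(456.17,232),(324.67,207.18)),("earS",(458.29,256.19),(346.92,211.75))):
    print(n,*tri(t,a,s,b))
H,h=hsv(t),hsv(s)
g=lambda X:cv2.inRange(X,(60,60,0),(95,255,255))
bt=blobs(g(H),(405,236,508,257),6); bs=blobs(g(h),(318,192,356,238),4)
print(bt);print(bs)
def rect(m,box,d,z):
    x0,y0,x1,y1=box;k=np.zeros_like(m);k[y0:y1,x0:x1]=m[y0:y1,x0:x1]
    c=max(cv2.findContours(k,cv2.RETR_EXTERNAL,cv2.CHAIN_APPROX_NONE)[0],key=cv2.contourArea)[:,0]
    P=np.array([onz(d,u,v,z)[:2] for u,v in c],np.float32)*1000
    r=cv2.minAreaRect(P); return r
print("base top",rect(cv2.inRange(H,(70,60,140),(85,160,255)),(160,195,300,280),t,.018))
print("base side",rect(cv2.inRange(h,(70,60,140),(85,160,255)),(180,280,330,420),s,.009))
print("plate top",rect(cv2.inRange(H,(0,0,150),(180,60,255)),(395,220,515,272),t,.005))
print("plate side",rect(cv2.inRange(h,(0,0,150),(180,60,255)),(305,185,370,245),s,.005))
for p in [x[1] for x in bt]: print("holes top",onz(t,*p,.004))
for p in [x[1] for x in bs]: print("holes side",onz(s,*p,.004))
print("red",onz(t,232.89,223.67,.066))
E
```

```text
pinL [0.558  0.2802 0.0891] 3.556980298790311e-05
pinR [0.5581 0.1202 0.0899] 0.0010015015895781414
bit [0.5585 0.2012 0.0937] 0.0013878976784852943
earN [ 0.6125 -0.2413  0.0179] 0.0011357538077748578
earS [ 0.5654 -0.2487  0.0119] 0.0013701090743870048
[(np.int32(41), array([506.39, 243.93]), array([505, 236,   3,  21], dtype=int32)), (np.int32(97), array([454.63, 245.81]), array([449, 241,  12,  11], dtype=int32)), (np.int32(10), array([414.8, 246. ]), array([413, 245,   4,   3], dtype=int32)), (np.int32(12), array([494.5, 245.5]), array([493, 244,   4,   4], dtype=int32))]
[(np.int32(198), array([322.51, 201.08]), array([318, 192,  17,  32], dtype=int32)), (np.int32(30), array([347.8, 192.4]), array([337, 192,  19,   3], dtype=int32)), (np.int32(300), array([349.93, 224.52]), array([340, 201,  16,  37], dtype=int32)), (np.int32(22), array([336.09, 214.5 ]), array([332, 213,   9,   4], dtype=int32))]
base top ((557.8553466796875, 200.0194091796875), (110.55963134765625, 229.33975219726562), 0.11229792982339859)
base side ((561.0828857421875, 195.5117645263672), (113.80628967285156, 240.8531951904297), 0.11089593917131424)
plate top ((588.7734985351562, -243.28887939453125), (52.938838958740234, 202.05474853515625), 6.330694675445557)
plate side ((587.076416015625, -243.75189208984375), (53.633636474609375, 209.6796112060547), 6.242769241333008)
holes top [ 0.6024 -0.346   0.004 ]
holes top [ 0.5882 -0.243   0.004 ]
holes top [ 0.5799 -0.1639  0.004 ]
holes top [ 0.5968 -0.3224  0.004 ]
holes side [ 0.6349 -0.2931  0.004 ]
holes side [ 0.5953 -0.3549  0.004 ]
holes side [ 0.5463 -0.2112  0.004 ]
holes side [ 0.5868 -0.2431  0.004 ]
red [0.5737 0.189  0.066 ]
```

```bash
cat > go.py <<'E'
import sys; from h import *
# usage: go.py x y z [toolx_deg]: remaining shift in tool axes
s=manip.get_state(); r=rot(s["ee_rot"]); X=r.apply([1,0,0]); Z=r.apply([0,0,1]); a=np.degrees(np.arctan2(X[1],X[0]))
print("t",round(s["clock"],2),"p",s["position"].round(4),"xdeg",a.round(2),"Z",Z.round(4),"q6",s["qpos"][5].round(3),"F",s["contact_force"].round(1),"M",s["moment"].round(2),"w",round(s["width"],4),"g",round(s["gripper_force"],1))
if len(sys.argv)>3: print("shift",r.inv().apply(np.array(list(map(float,sys.argv[1:4])))-s["position"]).round(4))
if len(sys.argv)>4: print("rz",((a-float(sys.argv[4])+180)%360-180).round(2))
E
R='{"dx":0.0246,"dy":-0.0263}'
python3 -m pendant '[{"dx":0.0246,"dy":-0.0263},{"dx":0.0246,"dy":-0.0263},{"dx":0.0246,"dy":-0.0263},{"dx":0.0246,"dy":-0.0263},{"dx":0.0246,"dy":-0.0263},{"dx":0.0246,"dy":-0.0263},{"dx":0.0246,"dy":-0.0263},{"dx":0.0246,"dy":-0.0263},{"dx":0.0246,"dy":-0.0263},{"dx":0.0246,"dy":-0.0263},{"dx":0.0246,"dy":-0.0263},{"dx":0.0246,"dy":-0.0263}]' 40
python3 -m pendant '[{"dx":0.0246,"dy":-0.0263},{"dx":0.0246,"dy":-0.0263},{"dx":0.0246,"dy":-0.0263},{"dx":0.0246,"dy":-0.0263},{"dx":0.0246,"dy":-0.0263},{"dx":0.0246,"dy":-0.0263},{"dx":0.0246,"dy":-0.0263},{"dx":0.0246,"dy":-0.0263},{"dx":0.0246,"dy":-0.0263},{"dx":0.0246,"dy":-0.0263},{"dx":0.0246,"dy":-0.0263},{"dx":0.0246,"dy":-0.0263}]'
python3 go.py 0.558 0.2002 0.12 186
```

```text
t 0.3 p [ 0.1416 -0.5571  0.231 ] xdeg 14.25 Z [-1.e-04  6.e-04 -1.e+00] q6 -0.121 F [ 0.1 -0.2 -0.5] M [ 0.03  0.06 -0.  ] w 0.0854 g 0.0
shift [ 0.5901 -0.6314  0.1114]
rz -171.75invalid input
invalid input
```

```bash
python3 -m pendant '[{"dx":0.0246,"dy":-0.0263,"dz":0,"rx":0,"ry":0,"rz":0,"hand":0.085}]' 40;  python3 -m pendant '[{"dx":0.0246,"dy":-0.0263,"hand":0.085}]'; python3 -m pendant '[{"dx":0.0246,"dy":-0.0263,"dz":0.0,"rx":0,"ry":0,"rz":0,"hand":0.085}]'
```

```text
clock: 0.38
position: [0.1569, -0.5309, 0.2307]
ee_rot: [0.002, 0.992, 0.122, -0.001]
contact_force: [0.7, 0.1, 1.1]
width: 0.085
gripper_force: 0.0
clock: 0.47
position: [0.176, -0.4947, 0.2306]
ee_rot: [-0.0, 0.992, 0.123, -0.0]
contact_force: [-0.1, 0.4, -0.1]
width: 0.085
gripper_force: 0.0invalid input
```

```bash
python3 -m pendant '[{"dx":0.0246,"dy":-0.0263,"hand":0.085},{"dx":0.0246,"dy":-0.0263,"hand":0.085},{"dx":0.0246,"dy":-0.0263,"hand":0.085},{"dx":0.0246,"dy":-0.0263,"hand":0.085},{"dx":0.0246,"dy":-0.0263,"hand":0.085},{"dx":0.0246,"dy":-0.0263,"hand":0.085},{"dx":0.0246,"dy":-0.0263,"hand":0.085},{"dx":0.0246,"dy":-0.0263,"hand":0.085},{"dx":0.0246,"dy":-0.0263,"hand":0.085},{"dx":0.0246,"dy":-0.0263,"hand":0.085},{"dx":0.0246,"dy":-0.0263,"hand":0.085},{"dx":0.0246,"dy":-0.0263,"hand":0.085}]'; python3 go.py 0.558 0.2002 0.12 186
```

```text
t 0.47 p [ 0.176  -0.4947  0.2306] xdeg 14.1 Z [-0.e+00  2.e-04 -1.e+00] q6 -0.037 F [-0.1  0.4 -0.1] M [-0.02 -0.04  0.01] w 0.085 g 0.0
shift [ 0.5398 -0.5809  0.1108]
rz -171.9invalid input
```

```bash
python3 -m pendant '[{"dx": 0.0246, "dy": -0.0263}, {"dx": 0.0246, "dy": -0.0263}]'; echo " rc $?"; python3 -m pendant '[{"dx": 0.025, "dy": -0.026}, {"dx": 0.025, "dy": -0.026}, {"dx": 0.025, "dy": -0.026}]'; echo " rc $?"
```

```text
rc 1
 rc 1invalid input
invalid input
```

```bash
python3 -m pendant; python3 -m pendant --help | head -20
```

```text
invalid input
invalid input: not JSON, or not a number
```

```bash
python3 -m pendant '[{"dx":0.02,"dy":-0.02,"hand":0.085}]'
```

```text
invalid input
```

```bash
python3 -m pendant '[{"dx":0.02,"dy":-0.02,"dz":0,"rx":0,"ry":0,"rz":0,"hand":0.085}]' 40
```

```text
clock: 0.55
position: [0.1912, -0.4678, 0.2309]
ee_rot: [-0.001, 0.992, 0.124, 0.0]
contact_force: [1.3, 0.3, -0.5]
width: 0.0848
gripper_force: 0.0
```

```bash
python3 -m pendant '[{"dx":0.025,"dy":-0.026,"dz":0,"rx":0,"ry":0,"rz":0,"hand":0.085},{"dx":0.025,"dy":-0.026,"dz":0,"rx":0,"ry":0,"rz":0,"hand":0.085},{"dx":0.025,"dy":-0.026,"dz":0,"rx":0,"ry":0,"rz":0,"hand":0.085},{"dx":0.025,"dy":-0.026,"dz":0,"rx":0,"ry":0,"rz":0,"hand":0.085}]' 40
```

```text
clock: 0.88
position: [0.2625, -0.3429, 0.2314]
ee_rot: [0.0, 0.992, 0.124, 0.0]
contact_force: [0.5, 0.3, 0.4]
width: 0.0847
gripper_force: 0.0
```

```bash
python3 -m pendant '[{"dx":0.025,"dy":-0.026,"hand":0.085},{"dx":0.025,"dy":-0.026,"hand":0.085},{"dx":0.025,"dy":-0.026,"hand":0.085},{"dx":0.025,"dy":-0.026,"hand":0.085}]' 40
```

```text
invalid input
```

All seven keys are required in each row.

```bash
python3 -m pendant '[{"dx":0.025,"dy":-0.026,"dz":0,"rx":0,"ry":0,"rz":0,"hand":0.085},{"dx":0.025,"dy":-0.026,"dz":0,"rx":0,"ry":0,"rz":0,"hand":0.085},{"dx":0.025,"dy":-0.026,"dz":0,"rx":0,"ry":0,"rz":0,"hand":0.085},{"dx":0.025,"dy":-0.026,"dz":0,"rx":0,"ry":0,"rz":0,"hand":0.085},{"dx":0.025,"dy":-0.026,"dz":0,"rx":0,"ry":0,"rz":0,"hand":0.085},{"dx":0.025,"dy":-0.026,"dz":0,"rx":0,"ry":0,"rz":0,"hand":0.085},{"dx":0.025,"dy":-0.026,"dz":0,"rx":0,"ry":0,"rz":0,"hand":0.085},{"dx":0.025,"dy":-0.026,"dz":0,"rx":0,"ry":0,"rz":0,"hand":0.085},{"dx":0.025,"dy":-0.026,"dz":0,"rx":0,"ry":0,"rz":0,"hand":0.085},{"dx":0.025,"dy":-0.026,"dz":0,"rx":0,"ry":0,"rz":0,"hand":0.085},{"dx":0.025,"dy":-0.026,"dz":0,"rx":0,"ry":0,"rz":0,"hand":0.085},{"dx":0.025,"dy":-0.026,"dz":0,"rx":0,"ry":0,"rz":0,"hand":0.085}]' 40 >/dev/null
python3 -m pendant '[{"dx":0.025,"dy":-0.03,"dz":0,"rx":0,"ry":0,"rz":0,"hand":0.085},{"dx":0.025,"dy":-0.03,"dz":0,"rx":0,"ry":0,"rz":0,"hand":0.085},{"dx":0.025,"dy":-0.03,"dz":0,"rx":0,"ry":0,"rz":0,"hand":0.085},{"dx":0.02,"dy":-0.03,"dz":0,"rx":0,"ry":0,"rz":0,"hand":0.085},{"dx":0,"dy":0,"dz":0,"rx":0,"ry":0,"rz":-7.1,"hand":0.085},{"dx":0,"dy":0,"dz":0,"rx":0,"ry":0,"rz":-7.1,"hand":0.085},{"dx":0,"dy":0,"dz":0,"rx":0,"ry":0,"rz":-7.1,"hand":0.085},{"dx":0,"dy":0,"dz":0,"rx":0,"ry":0,"rz":-7.1,"hand":0.085},{"dx":0,"dy":0,"dz":0,"rx":0,"ry":0,"rz":-7.1,"hand":0.085},{"dx":0,"dy":0,"dz":0,"rx":0,"ry":0,"rz":-7.1,"hand":0.085},{"dx":0,"dy":0,"dz":0,"rx":0,"ry":0,"rz":-7.1,"hand":0.085},{"dx":0,"dy":0,"dz":0,"rx":0,"ry":0,"rz":-7.1,"hand":0.085}]' 40
python3 go.py 0.558 0.2002 0.12 186
```

```text
clock: 2.88
position: [0.5385, 0.1715, 0.2312]
ee_rot: [-0.0, 0.812, 0.584, -0.0]
contact_force: [0.1, 0.2, 0.4]
width: 0.0855
gripper_force: 0.0
t 2.88 p [0.5385 0.1715 0.2312] xdeg 71.41 Z [-2.e-04 -2.e-04 -1.e+00] q6 0.51 F [0.1 0.2 0.4] M [ 0.01 -0.04 -0.03] w 0.0855 g 0.0
shift [0.0335 0.0094 0.1111]
rz -114.59
```

```bash
python3 -m pendant '[{"dx":0.0335,"dy":0.0094,"dz":0,"rx":0,"ry":0,"rz":0,"hand":0.085},{"dx":0,"dy":0,"dz":0.01,"rx":0,"ry":0,"rz":-7.16,"hand":0.085},{"dx":0,"dy":0,"dz":0.01,"rx":0,"ry":0,"rz":-7.16,"hand":0.085},{"dx":0,"dy":0,"dz":0.01,"rx":0,"ry":0,"rz":-7.16,"hand":0.085},{"dx":0,"dy":0,"dz":0.01,"rx":0,"ry":0,"rz":-7.16,"hand":0.085},{"dx":0,"dy":0,"dz":0.01,"rx":0,"ry":0,"rz":-7.16,"hand":0.085},{"dx":0,"dy":0,"dz":0.01,"rx":0,"ry":0,"rz":-7.16,"hand":0.085},{"dx":0,"dy":0,"dz":0.01,"rx":0,"ry":0,"rz":-7.16,"hand":0.085},{"dx":0,"dy":0,"dz":0.01,"rx":0,"ry":0,"rz":-7.16,"hand":0.085},{"dx":0,"dy":0,"dz":0.01,"rx":0,"ry":0,"rz":-7.16,"hand":0.085},{"dx":0,"dy":0,"dz":0.01,"rx":0,"ry":0,"rz":-7.16,"hand":0.085},{"dx":0,"dy":0,"dz":0.01,"rx":0,"ry":0,"rz":-7.16,"hand":0.085}]' 40 >/dev/null
python3 -m pendant '[{"dx":0,"dy":0,"dz":0,"rx":0,"ry":0,"rz":-7.16,"hand":0.085},{"dx":0,"dy":0,"dz":0,"rx":0,"ry":0,"rz":-7.16,"hand":0.085},{"dx":0,"dy":0,"dz":0,"rx":0,"ry":0,"rz":-7.16,"hand":0.085},{"dx":0,"dy":0,"dz":0,"rx":0,"ry":0,"rz":-7.16,"hand":0.085},{"dx":0,"dy":0,"dz":0,"rx":0,"ry":0,"rz":-7.16,"hand":0.085},{"dx":0,"dy":0,"dz":0,"rx":0,"ry":0,"rz":0,"hand":0.085}]' 40 >/dev/null
python3 go.py 0.558 0.2002 0.035 186
```

```text
t 4.38 p [0.5583 0.2001 0.1212] xdeg -174.27 Z [-1.e-04 -1.e-04 -1.e+00] q6 -1.444 F [0.4 0.1 0.1] M [-0.02 -0.01 -0.  ] w 0.0852 g 0.0
shift [0.0003 0.0002 0.0862]
rz -0.27
```

```bash
python3 -m pendant '[{"dx":0,"dy":0,"dz":0.015,"rx":0,"ry":0,"rz":0,"hand":0.085},{"dx":0,"dy":0,"dz":0.015,"rx":0,"ry":0,"rz":0,"hand":0.085},{"dx":0,"dy":0,"dz":0.015,"rx":0,"ry":0,"rz":0,"hand":0.085},{"dx":0,"dy":0,"dz":0.015,"rx":0,"ry":0,"rz":0,"hand":0.085},{"dx":0,"dy":0,"dz":0.015,"rx":0,"ry":0,"rz":0,"hand":0.085},{"dx":0,"dy":0,"dz":0.011,"rx":0,"ry":0,"rz":0,"hand":0.085},{"dx":0,"dy":0,"dz":0,"rx":0,"ry":0,"rz":0,"hand":0.06}]' 40 >/dev/null
python3 go.py 0.558 0.2002 0.035 186
python3 - <<'E'
from h import *
t=manip.get_image("top"); s=manip.get_image("side")
im=np.zeros((600,800,3),np.uint8); im[:,:400]=crop(t,165,180,100,150,4); im[:,400:]=crop(s,195,250,133,200,3)[:,:400].copy() if False else cv2.resize(s["frame"][230:430,195:328,::-1],(400,600))
cv2.imwrite("pics/m2.png",im)
E
```

```text
t 4.97 p [0.5566 0.1996 0.0329] xdeg -174.5 Z [-0.0047 -0.0012 -1.    ] q6 -1.44 F [-1.2  0.3  0.2] M [-0.02 -0.01 -0.04] w 0.0749 g 0.0
shift [-0.0015  0.0004 -0.0021]
rz -0.5
```

View pics/m2.png

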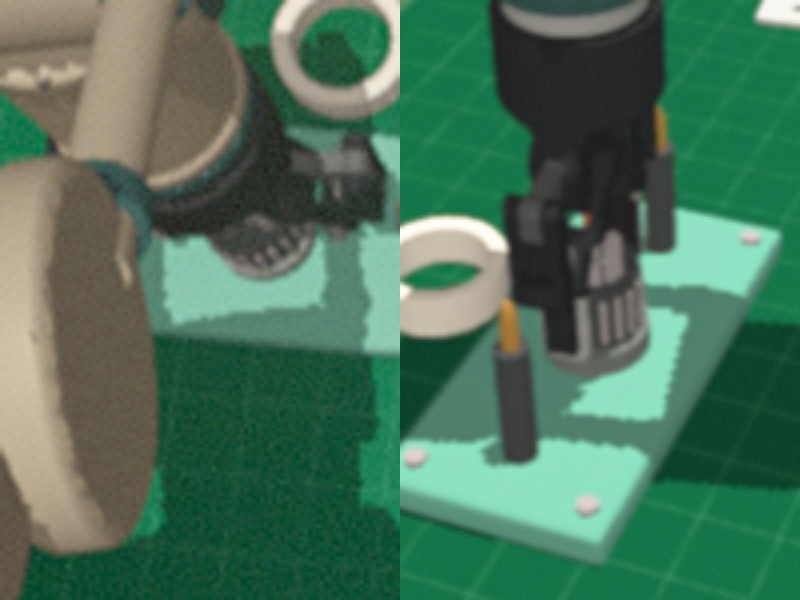

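The fingers straddle the sleeve (side crop about (600,310)), clear of both pins. Closing.

```bash
python3 -m pendant '[{"dx":0,"dy":0,"dz":0,"rx":0,"ry":0,"rz":0,"hand":0.03},{"dx":0,"dy":0,"dz":0,"rx":0,"ry":0,"rz":0,"hand":0.03},{"dx":0,"dy":0,"dz":0,"rx":0,"ry":0,"rz":0,"hand":0.03},{"dx":0,"dy":0,"dz":0,"rx":0,"ry":0,"rz":0,"hand":0.03},{"dx":0,"dy":0,"dz":0,"rx":0,"ry":0,"rz":0,"hand":0.03},{"dx":0,"dy":0,"dz":0,"rx":0,"ry":0,"rz":0,"hand":0.03}]' 40 >/dev/null
python3 go.py 0.558 0.2002 0.035 186
```

```text
t 5.57 p [0.5591 0.2006 0.0365] xdeg -174.4 Z [ 0.0022  0.001  -1.    ] q6 -1.442 F [-0.6  1.4  6. ] M [0.35 0.22 0.08] w 0.0453 g 41.5
shift [ 0.0011 -0.0003  0.0015]
rz -0.4
```

```bash
python3 -m pendant '[{"dx":0,"dy":0,"dz":0,"rx":0,"ry":0,"rz":6,"hand":0.03},{"dx":0,"dy":0,"dz":0,"rx":0,"ry":0,"rz":6,"hand":0.03},{"dx":0,"dy":0,"dz":0,"rx":0,"ry":0,"rz":6,"hand":0.03},{"dx":0,"dy":0,"dz":0,"rx":0,"ry":0,"rz":6,"hand":0.03},{"dx":0,"dy":0,"dz":0,"rx":0,"ry":0,"rz":6,"hand":0.03},{"dx":0,"dy":0,"dz":0,"rx":0,"ry":0,"rz":6,"hand":0.03},{"dx":0,"dy":0,"dz":0,"rx":0,"ry":0,"rz":6,"hand":0.03},{"dx":0,"dy":0,"dz":0,"rx":0,"ry":0,"rz":6,"hand":0.03},{"dx":0,"dy":0,"dz":0,"rx":0,"ry":0,"rz":6,"hand":0.03},{"dx":0,"dy":0,"dz":0,"rx":0,"ry":0,"rz":6,"hand":0.03}]' 50 >/dev/null
python3 go.py 0.558 0.2002 0.035 186
```

```text
t 6.4 p [0.5587 0.1996 0.0365] xdeg 125.36 Z [ 0.0013 -0.001  -1.    ] q6 -0.39 F [-1.8 -1.   7.7] M [-0.14  0.19  0.16] w 0.0454 g 50.1
shift [ 0.0009 -0.0002  0.0015]
rz -60.64
```

```bash
python3 -m pendant '[{"dx":0,"dy":0,"dz":0,"rx":0,"ry":0,"rz":5,"hand":0.03},{"dx":0,"dy":0,"dz":0,"rx":0,"ry":0,"rz":5,"hand":0.03},{"dx":0,"dy":0,"dz":0,"rx":0,"ry":0,"rz":5,"hand":0.03},{"dx":0,"dy":0,"dz":0,"rx":0,"ry":0,"rz":5,"hand":0.03},{"dx":0,"dy":0,"dz":0,"rx":0,"ry":0,"rz":5,"hand":0.03},{"dx":0,"dy":0,"dz":0,"rx":0,"ry":0,"rz":5,"hand":0.03},{"dx":0,"dy":0,"dz":0,"rx":0,"ry":0,"rz":5,"hand":0.03}]' >/dev/null
python3 go.py 0.558 0.2002 0.035 186
python3 -m pendant '[{"dx":0,"dy":0,"dz":0,"rx":0,"ry":0,"rz":5,"hand":0.03},{"dx":0,"dy":0,"dz":0,"rx":0,"ry":0,"rz":5,"hand":0.03},{"dx":0,"dy":0,"dz":0,"rx":0,"ry":0,"rz":5,"hand":0.03},{"dx":0,"dy":0,"dz":0,"rx":0,"ry":0,"rz":0,"hand":0.03}]' >/dev/null
python3 go.py 0.558 0.2002 0.035 186
```

```text
t 6.98 p [0.558  0.1993 0.0365] xdeg 90.42 Z [ 1.0e-04 -1.5e-03 -1.0e+00] q6 0.22 F [-3.6 -1.8  8.4] M [-0.2   0.33  0.13] w 0.0452 g 50.2
shift [0.0009 0.     0.0015]
rz -95.58
t 7.32 p [0.5577 0.1993 0.0365] xdeg 75.46 Z [-6.0e-04 -1.4e-03 -1.0e+00] q6 0.481 F [-2.9 -1.4  9.1] M [-0.27  0.38 -0.13] w 0.0453 g 50.0
shift [0.0009 0.0001 0.0015]
rz -110.54
```

```bash
python3 -m pendant '[{"dx":0,"dy":0,"dz":0,"rx":0,"ry":0,"rz":4,"hand":0.03},{"dx":0,"dy":0,"dz":0,"rx":0,"ry":0,"rz":4,"hand":0.03},{"dx":0,"dy":0,"dz":0,"rx":0,"ry":0,"rz":4,"hand":0.03}]' >/dev/null
python3 go.py
python3 -m pendant '[{"dx":0,"dy":0,"dz":0,"rx":0,"ry":0,"rz":4,"hand":0.03},{"dx":0,"dy":0,"dz":0,"rx":0,"ry":0,"rz":4,"hand":0.03},{"dx":0,"dy":0,"dz":0,"rx":0,"ry":0,"rz":4,"hand":0.03}]' >/dev/null
python3 go.py
```

```text
t 7.57 p [0.5574 0.1994 0.0365] xdeg 63.47 Z [-0.001  -0.0014 -1.    ] q6 0.691 F [-5.1 -0.9  9.6] M [-0.16  0.44  0.22] w 0.0454 g 50.3
t 7.82 p [0.5567 0.199  0.0364] xdeg 51.69 Z [-0.0024 -0.003  -1.    ] q6 0.897 F [-6.1 -3.5 11.3] M [-0.37  1.01  1.5 ] w 0.045 g 54.2
```

```bash
python3 -m pendant '[{"dx":0,"dy":0,"dz":0,"rx":0,"ry":0,"rz":3,"hand":0.03},{"dx":0,"dy":0,"dz":0,"rx":0,"ry":0,"rz":0,"hand":0.03},{"dx":0,"dy":0,"dz":0,"rx":0,"ry":0,"rz":0,"hand":0.03},{"dx":0,"dy":0,"dz":0,"rx":0,"ry":0,"rz":0,"hand":0.03}]' >/dev/null
python3 go.py
```

```text
t 8.15 p [0.5557 0.198  0.0364] xdeg 48.8 Z [-0.0048 -0.0045 -1.    ] q6 0.948 F [-4.7 -4.8 11.8] M [-0.6   1.19  0.59] w 0.0447 g 54.4
```

Torque jumped to 1.5 N m and the fingers slipped, so the stop is reached. Opening, lifting, then checking the red mark.

```bash
python3 -m pendant '[{"dx":0,"dy":0,"dz":0,"rx":0,"ry":0,"rz":0,"hand":0.06},{"dx":0,"dy":0,"dz":0,"rx":0,"ry":0,"rz":0,"hand":0.075},{"dx":0,"dy":0,"dz":0,"rx":0,"ry":0,"rz":0,"hand":0.075},{"dx":0,"dy":0,"dz":-0.02,"rx":0,"ry":0,"rz":0,"hand":0.075},{"dx":0,"dy":0,"dz":-0.03,"rx":0,"ry":0,"rz":0,"hand":0.075},{"dx":0,"dy":0,"dz":-0.04,"rx":0,"ry":0,"rz":0,"hand":0.075},{"dx":0,"dy":0,"dz":-0.04,"rx":0,"ry":0,"rz":0,"hand":0.075},{"dx":0,"dy":0,"dz":-0.04,"rx":0,"ry":0,"rz":0,"hand":0.075},{"dx":0,"dy":0,"dz":-0.03,"rx":0,"ry":0,"rz":0,"hand":0.075}]' >/dev/null
python3 go.py 0.5885 -0.243 0.235
```

```text
t 8.9 p [0.5594 0.2004 0.2388] xdeg 48.61 Z [ 4.2e-03  9.0e-04 -1.0e+00] q6 0.949 F [ 0.8  0.5 -0.3] M [-0.01 -0.04 -0.04] w 0.0747 g 0.0
shift [-0.3134  0.315   0.0035]
```

```bash
python3 -m pendant '[{"dx":0,"dy":0,"dz":0,"rx":0,"ry":0,"rz":-6.8,"hand":0.08},{"dx":0,"dy":0,"dz":0,"rx":0,"ry":0,"rz":-6.8,"hand":0.08},{"dx":0,"dy":0,"dz":0,"rx":0,"ry":0,"rz":-6.8,"hand":0.08},{"dx":0,"dy":0,"dz":0,"rx":0,"ry":0,"rz":-6.8,"hand":0.08},{"dx":0,"dy":0,"dz":0,"rx":0,"ry":0,"rz":-6.8,"hand":0.08},{"dx":0,"dy":0,"dz":0,"rx":0,"ry":0,"rz":-6.8,"hand":0.08},{"dx":0,"dy":0,"dz":0,"rx":0,"ry":0,"rz":-6.8,"hand":0.08},{"dx":-0.037,"dy":-0.0016,"dz":0,"rx":0,"ry":0,"rz":0,"hand":0.08},{"dx":-0.037,"dy":-0.0016,"dz":0,"rx":0,"ry":0,"rz":0,"hand":0.08},{"dx":-0.037,"dy":-0.0016,"dz":0,"rx":0,"ry":0,"rz":0,"hand":0.08},{"dx":-0.037,"dy":-0.0016,"dz":0,"rx":0,"ry":0,"rz":0,"hand":0.08},{"dx":-0.037,"dy":-0.0016,"dz":0,"rx":0,"ry":0,"rz":0,"hand":0.08}]' >/dev/null
python3 -m pendant '[{"dx":-0.037,"dy":-0.0016,"dz":0,"rx":0,"ry":0,"rz":0,"hand":0.08},{"dx":-0.037,"dy":-0.0016,"dz":0,"rx":0,"ry":0,"rz":0,"hand":0.08},{"dx":-0.037,"dy":-0.0016,"dz":0,"rx":0,"ry":0,"rz":0,"hand":0.08},{"dx":-0.037,"dy":-0.0016,"dz":0,"rx":0,"ry":0,"rz":0,"hand":0.08},{"dx":-0.037,"dy":-0.0016,"dz":0,"rx":0,"ry":0,"rz":0,"hand":0.08},{"dx":-0.037,"dy":-0.0016,"dz":0,"rx":0,"ry":0,"rz":0,"hand":0.08}]' >/dev/null
python3 go.py 0.5885 -0.243 0.1 96.2
python3 - <<'E'
from h import *
t=manip.get_image("top"); s=manip.get_image("side")
H=hsv(t); bx=(160,195,300,280)
for u,v in [x[1] for x in blobs(cv2.inRange(H,(0,120,60),(4,255,255))|cv2.inRange(H,(170,120,60),(180,255,255)),bx,2)]:
    p=onz(t,u,v,.066); print("red",(u,v),p, np.degrees(np.arctan2(p[1]-.2002,p[0]-.558)))
print(blobs(cv2.inRange(H,(5,120,60),(22,255,255)),bx))
im=np.zeros((600,800,3),np.uint8); im[:,:400]=crop(t,200,190,80,120,5); im[:,400:]=crop(s,210,270,80,120,5)
cv2.imwrite("pics/m3.png",im)
E
```

```text
t 10.4 p [ 0.585  -0.2084  0.235 ] xdeg 96.2 Z [ 3.e-04 -1.e-04 -1.e+00] q6 -0.562 F [0.1 1.2 1. ] M [-0.03 -0.04 -0.01] w 0.08 g 0.0
shift [-0.0348 -0.0003  0.135 ]
rz -0.0
red (np.float64(226.78), np.float64(241.33)) [0.5390809  0.19529908 0.066     ] -165.4769801448205
[(np.int32(22), array([179.23, 223.82]), array([176, 222,   7,   5], dtype=int32)), (np.int32(13), array([221.69, 226.77]), array([220, 225,   5,   4], dtype=int32)), (np.int32(15), array([266.73, 231.93]), array([265, 230,   4,   5], dtype=int32))]
```

View pics/m3.png

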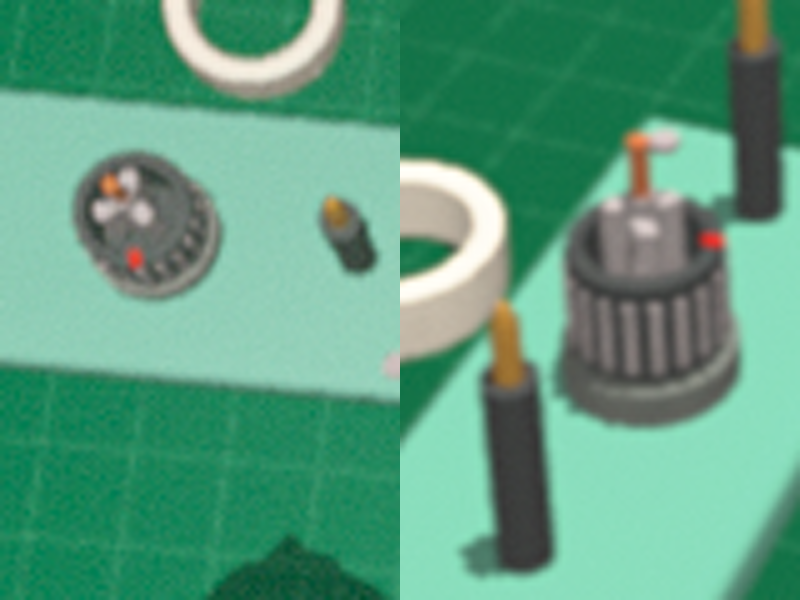

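Red mark moved from −35° to −165°, i.e. about 2.27 rad clockwise, and the jaws are now against the bit (top crop (115,185)). On to the plate.

```bash
python3 -m pendant '[{"dx":-0.0348,"dy":-0.0003,"dz":0.02,"rx":0,"ry":0,"rz":0,"hand":0.066},{"dx":0,"dy":0,"dz":0.035,"rx":0,"ry":0,"rz":0,"hand":0.066},{"dx":0,"dy":0,"dz":0.035,"rx":0,"ry":0,"rz":0,"hand":0.066},{"dx":0,"dy":0,"dz":0.035,"rx":0,"ry":0,"rz":0,"hand":0.066},{"dx":0,"dy":0,"dz":0.035,"rx":0,"ry":0,"rz":0,"hand":0.066},{"dx":0,"dy":0,"dz":0.025,"rx":0,"ry":0,"rz":0,"hand":0.066},{"dx":0,"dy":0,"dz":0.02,"rx":0,"ry":0,"rz":0,"hand":0.066},{"dx":0,"dy":0,"dz":0.01,"rx":0,"ry":0,"rz":0,"hand":0.066},{"dx":0,"dy":0,"dz":0.005,"rx":0,"ry":0,"rz":0,"hand":0.066},{"dx":0,"dy":0,"dz":0,"rx":0,"ry":0,"rz":0,"hand":0.066}]' >/dev/null
python3 go.py 0.5885 -0.243 0.003 96.2
```

```text
t 11.33 p [ 0.5882 -0.2405  0.0146] xdeg 96.23 Z [-1.1e-03  7.0e-04 -1.0e+00] q6 -0.606 F [0.2 0.8 0.2] M [-0.02  0.   -0.01] w 0.0662 g 0.0
shift [-0.0025 -0.      0.0116]
rz 0.03
```

```bash
python3 -m pendant '[{"dx":-0.0025,"dy":0,"dz":0.006,"rx":0,"ry":0,"rz":0,"hand":0.066},{"dx":0,"dy":0,"dz":0.0055,"rx":0,"ry":0,"rz":0,"hand":0.066},{"dx":0,"dy":0,"dz":0,"rx":0,"ry":0,"rz":0,"hand":0.04},{"dx":0,"dy":0,"dz":0,"rx":0,"ry":0,"rz":0,"hand":0.04},{"dx":0,"dy":0,"dz":0,"rx":0,"ry":0,"rz":0,"hand":0.04},{"dx":0,"dy":0,"dz":0,"rx":0,"ry":0,"rz":0,"hand":0.04},{"dx":0,"dy":0,"dz":0,"rx":0,"ry":0,"rz":0,"hand":0.04},{"dx":0,"dy":0,"dz":0,"rx":0,"ry":0,"rz":0,"hand":0.04},{"dx":0,"dy":0,"dz":0,"rx":0,"ry":0,"rz":0,"hand":0.04}]' 50 >/dev/null
python3 go.py 0.5885 -0.243 0.003 96.2
```

```text
t 12.08 p [ 0.5889 -0.2437  0.0043] xdeg 96.21 Z [ 7.e-04 -5.e-04 -1.e+00] q6 -0.61 F [-0.3  0.1  2.7] M [-0.01  0.15  0.  ] w 0.0486 g 54.9
shift [ 0.0008 -0.0003  0.0013]
rz 0.01
```

```bash
python3 -m pendant '[{"dx":0,"dy":0,"dz":-0.01,"rx":0,"ry":0,"rz":0,"hand":0.04},{"dx":0,"dy":0,"dz":-0.02,"rx":0,"ry":0,"rz":0,"hand":0.04},{"dx":0,"dy":0,"dz":-0.03,"rx":0,"ry":0,"rz":0,"hand":0.04},{"dx":0,"dy":0,"dz":-0.03,"rx":0,"ry":0,"rz":0,"hand":0.04},{"dx":0,"dy":0,"dz":-0.03,"rx":0,"ry":0,"rz":0,"hand":0.04},{"dx":0,"dy":0,"dz":-0.03,"rx":0,"ry":0,"rz":0,"hand":0.04},{"dx":0,"dy":0,"dz":-0.03,"rx":0,"ry":0,"rz":0,"hand":0.04},{"dx":0,"dy":0,"dz":-0.02,"rx":0,"ry":0,"rz":0,"hand":0.04},{"dx":0,"dy":0,"dz":0,"rx":0,"ry":0,"rz":0.8,"hand":0.04},{"dx":0,"dy":0,"dz":0,"rx":0,"ry":0,"rz":2.7,"hand":0.04},{"dx":0,"dy":0,"dz":0,"rx":0,"ry":0,"rz":2.7,"hand":0.04},{"dx":0,"dy":0,"dz":0,"rx":0,"ry":0,"rz":0,"hand":0.04}]' 60 >/dev/null
python3 go.py 0.558 0.2002 0.2 90
python3 - <<'E'
from h import *
t=manip.get_image("top"); s=manip.get_image("side")
im=np.zeros((600,800,3),np.uint8); im[:,:400]=crop(t,380,150,133,200,3)[:,:399][:, :].repeat(1,1) if 0 else cv2.resize(t["frame"][130:310,390:510,::-1],(400,600)); im[:,400:]=cv2.resize(s["frame"][90:240,280:380,::-1],(400,600))
cv2.imwrite("pics/m4.png",im)
E
```

```text
t 13.08 p [ 0.5875 -0.2429  0.202 ] xdeg 89.94 Z [-0.0029  0.0016 -1.    ] q6 -0.5 F [ 0.3  0.3 -2.6] M [ 0.03 -0.03 -0.01] w 0.0486 g 63.6
shift [ 0.4431 -0.03    0.0028]
rz -0.06
```

View pics/m4.png

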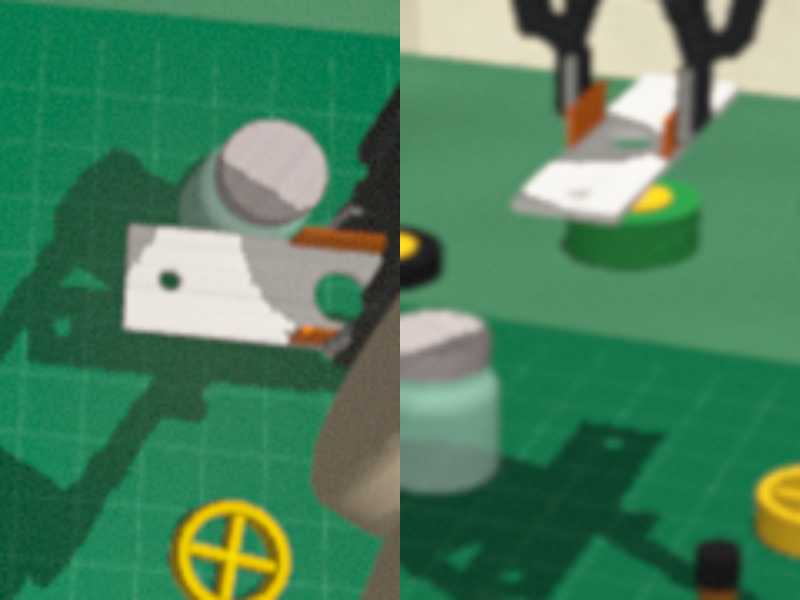

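The plate is held level by both ears (side crop (585,115) and (690,120)); hole in top crop at (170,280). Carrying it to the unit.

```bash
python3 -m pendant '[{"dx":0.02,"dy":-0.0015,"dz":0,"rx":0,"ry":0,"rz":0,"hand":0.04},{"dx":0.036,"dy":-0.0025,"dz":0,"rx":0,"ry":0,"rz":0,"hand":0.04},{"dx":0.036,"dy":-0.0025,"dz":0,"rx":0,"ry":0,"rz":0,"hand":0.04},{"dx":0.036,"dy":-0.0025,"dz":0,"rx":0,"ry":0,"rz":0,"hand":0.04},{"dx":0.036,"dy":-0.0025,"dz":0,"rx":0,"ry":0,"rz":0,"hand":0.04},{"dx":0.036,"dy":-0.0025,"dz":0,"rx":0,"ry":0,"rz":0,"hand":0.04},{"dx":0.036,"dy":-0.0025,"dz":0,"rx":0,"ry":0,"rz":0,"hand":0.04},{"dx":0.036,"dy":-0.0025,"dz":0,"rx":0,"ry":0,"rz":0,"hand":0.04},{"dx":0.036,"dy":-0.0025,"dz":0,"rx":0,"ry":0,"rz":0,"hand":0.04},{"dx":0.036,"dy":-0.0025,"dz":0,"rx":0,"ry":0,"rz":0,"hand":0.04},{"dx":0.036,"dy":-0.0025,"dz":0,"rx":0,"ry":0,"rz":0,"hand":0.04},{"dx":0.03,"dy":-0.0025,"dz":0,"rx":0,"ry":0,"rz":0,"hand":0.04}]' 60 >/dev/null
python3 -m pendant '[{"dx":0.02,"dy":-0.001,"dz":0,"rx":0,"ry":0,"rz":0,"hand":0.04},{"dx":0,"dy":0,"dz":0,"rx":0,"ry":0,"rz":0,"hand":0.04},{"dx":0,"dy":0,"dz":0,"rx":0,"ry":0,"rz":0,"hand":0.04}]' 60 >/dev/null
python3 go.py 0.558 0.2002 0.125 90
```

```text
t 14.43 p [0.5579 0.1874 0.2029] xdeg 90.19 Z [-1.5e-03 -9.0e-04 -1.0e+00] q6 0.203 F [ 0.2 -0.1 -1.6] M [ 0.03 -0.01 -0.  ] w 0.0488 g 63.6
shift [0.0129 0.0003 0.0779]
rz 0.19
```

```bash
python3 -m pendant '[{"dx":0.0125,"dy":0.0003,"dz":0.02,"rx":0,"ry":0,"rz":0.2,"hand":0.04},{"dx":0,"dy":0,"dz":0.03,"rx":0,"ry":0,"rz":0,"hand":0.04},{"dx":0,"dy":0,"dz":0.02,"rx":0,"ry":0,"rz":0,"hand":0.04},{"dx":0,"dy":0,"dz":0.006,"rx":0,"ry":0,"rz":0,"hand":0.04},{"dx":0,"dy":0,"dz":0,"rx":0,"ry":0,"rz":0,"hand":0.04},{"dx":0,"dy":0,"dz":0,"rx":0,"ry":0,"rz":0,"hand":0.04},{"dx":0,"dy":0,"dz":0,"rx":0,"ry":0,"rz":0,"hand":0.04}]' 60 >/dev/null
python3 go.py 0.558 0.1997 0.083 90
python3 - <<'E'
from h import *
t=manip.get_image("top"); s=manip.get_image("side")
im=np.zeros((600,800,3),np.uint8); im[:,:400]=cv2.resize(t["frame"][170:320,150:290,::-1],(400,429)).repeat(1,0)[:429] if 0 else cv2.resize(t["frame"][150:360,150:290,::-1],(400,600)); im[:,400:]=cv2.resize(s["frame"][230:410,195:315,::-1],(400,600))
cv2.imwrite("pics/m5.png",im)
E
```

```text
t 15.02 p [0.5602 0.1986 0.1293] xdeg 89.78 Z [ 3.e-03  4.e-04 -1.e+00] q6 0.228 F [ 0.  -0.6 -0.9] M [ 0.01 -0.01 -0.04] w 0.0484 g 63.5
shift [ 0.0011 -0.0023  0.0463]
rz -0.22
```

View pics/m5.png

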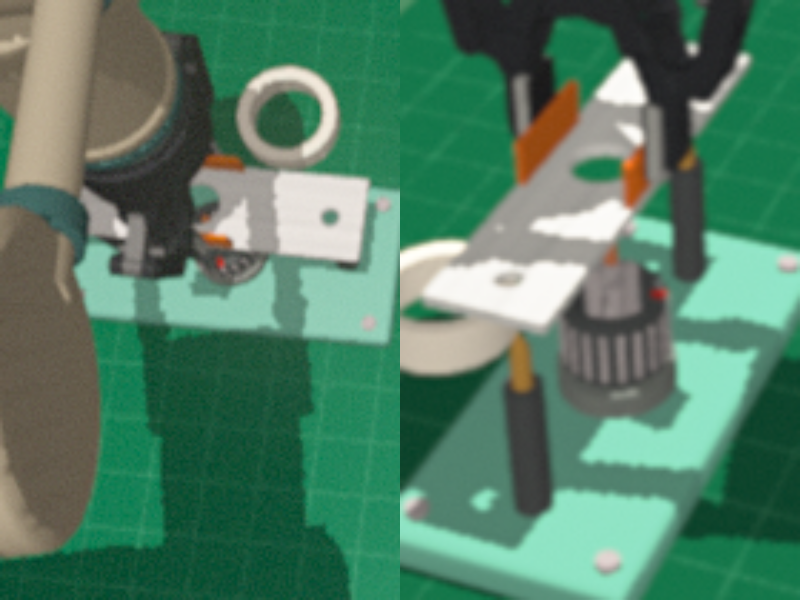

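The plate hovers over the unit: right hole in top crop (331,216), left hole in side crop (510,280). Measuring the hole positions against the pins.

```bash
python3 - <<'E'
from h import *
np.set_printoptions(precision=4,suppress=True)
P=[]
for i in range(6):
    t=manip.get_image("top"); s=manip.get_image("side"); st=manip.get_state(); P.append(np.r_[st["position"],rot(st["ee_rot"]).apply([0,0,1])[:2]])
print(np.array(P)); m=np.mean(P,0); z=m[2]-.0043
print("mean",m,"plate under",z)
g=t["frame"].astype(int); H=hsv(t); h=hsv(s)
for z0 in (z+.0025,z+.005):
  b=blobs(cv2.inRange(H,(0,60,0),(180,255,255)),(258,219,273,233),3); print(b,[onz(t,*x[1],z0) for x in b])
  b=blobs(cv2.inRange(h,(0,40,0),(180,255,255)),(220,307,237,321),3); print(b,[onz(s,*x[1],z0) for x in b])
  b=blobs(cv2.inRange(h,(50,60,0),(100,255,255)),(240,270,272,292),8); print(b,[onz(s,*x[1],z0) for x in b])
print(t["frame"][219:233,258:273].sum(2)//3); print(s["frame"][306:322,218:240].sum(2)//3)
E
```

```text
[[ 0.5596  0.199   0.129   0.0024  0.0004]
 [ 0.5592  0.199   0.1285  0.0014  0.0002]
 [ 0.5589  0.199   0.1281  0.0006  0.    ]
 [ 0.5588  0.199   0.1279  0.0002 -0.0001]
 [ 0.5588  0.199   0.1278 -0.     -0.0001]
 [ 0.5588  0.199   0.1277 -0.0001 -0.0001]]
mean [0.559  0.199  0.1282 0.0007 0.0001] plate under 0.12387800800121154
[(np.int32(11), array([264.82, 226.55]), array([263, 225,   4,   4], dtype=int32))] [array([0.5591, 0.1192, 0.1264])]
[] []
[(np.int32(91), array([254.96, 281.8 ]), array([248, 278,  14,   8], dtype=int32))] [array([0.5593, 0.2008, 0.1264])]
[(np.int32(11), array([264.82, 226.55]), array([263, 225,   4,   4], dtype=int32))] [array([0.5585, 0.1188, 0.1289])]
[] []
[(np.int32(91), array([254.96, 281.8 ]), array([248, 278,  14,   8], dtype=int32))] [array([0.5576, 0.2041, 0.1289])]
[[227 227 227 227 227 227 225 224 225 226 225 225 224 224 224]
 [225 225 226 227 227 228 227 227 226 226 227 226 226 226 226]
 [226 226 226 226 227 228 227 227 227 227 226 226 226 227 227]
 [225 227 226 227 226 226 224 226 226 227 227 228 228 225 226]
 [225 224 227 225 223 215 207 2
[... 1388 characters left out ...]
2 171 164 165 189 225 242 247
  248 248 248 248]
 [247 247 247 247 244 234 205 172 163 165 164 159 146 147 182 228 244 247
  248 248 248 248]
 [247 246 246 246 246 239 218 187 171 168 168 167 164 177 214 238 247 248
  248 248 248 248]
 [246 246 246 247 247 245 238 225 213 206 204 207 217 231 241 247 248 248
  248 248 248 248]
 [246 245 246 247 247 246 245 243 242 240 238 239 242 246 248 248 248 248
  248 248 248 247]
 [245 246 246 247 247 246 246 246 246 245 244 245 246 247 248 248 248 248
  248 248 248 247]
 [246 246 246 246 246 245 245 245 245 244 243 245 246 247 248 248 248 248
  248 248 247 247]
 [247 247 246 246 245 245 245 244 243 243 244 246 247 247 248 248 248 248
  248 247 247 247]]
```

```bash
python3 - <<'E'
from h import *
np.set_printoptions(precision=4,suppress=True)
t=manip.get_image("top"); s=manip.get_image("side"); st=manip.get_state(); print(st["position"])
def wc(d,x0,y0,x1,y1,bg):
    g=np.clip(bg-d["frame"][y0:y1,x0:x1].mean(2),0,None); g[g<12]=0; Y,X=np.mgrid[y0:y1,x0:x1]; return (g*X).sum()/g.sum(),(g*Y).sum()/g.sum()
z=st["position"][2]-.0043+.005
a=wc(t,258,220,273,232,226); b=wc(s,221,313,238,319,247); print(a,b)
print(onz(t,*a,z),onz(s,*b,z),onz(s,*b,z-.001))
print("pins at .092 top/side:",[onz(t,*p,.09) for p in((179.22,223.78),(266.73,231.93))],[onz(s,*p,.09) for p in((230.73,339.29),(280.21,273.32))])
E
python3 go.py 0.558 0.1997 0.083 90
```

```text
[0.5588 0.199  0.1277]
(np.float64(264.8549095192205), np.float64(226.53817325195413)) (np.float64(228.3977804519321), np.float64(314.89597539778043))
[0.5586 0.1188 0.1284] [0.5581 0.2801 0.1284] [0.5587 0.279  0.1274]
pins at .092 top/side: [array([0.5578, 0.2799, 0.09  ]), array([0.5586, 0.1204, 0.09  ])] [array([0.5575, 0.281 , 0.09  ]), array([0.5575, 0.1205, 0.09  ])]
t 15.82 p [0.5588 0.199  0.1277] xdeg 89.82 Z [-1.e-04 -1.e-04 -1.e+00] q6 0.228 F [ 0.1 -0.3 -2.7] M [-0.01  0.05  0.01] w 0.0487 g 63.5
shift [ 0.0007 -0.0008  0.0447]
rz -0.18
```

```bash
python3 -m pendant '[{"dx":0.0009,"dy":-0.0006,"dz":0.005,"rx":0,"ry":0,"rz":-0.2,"hand":0.04},{"dx":0,"dy":0,"dz":0.006,"rx":0,"ry":0,"rz":0,"hand":0.04},{"dx":0,"dy":0,"dz":0.004,"rx":0,"ry":0,"rz":0,"hand":0.04},{"dx":0,"dy":0,"dz":0.003,"rx":0,"ry":0,"rz":0,"hand":0.04},{"dx":0,"dy":0,"dz":0.003,"rx":0,"ry":0,"rz":0,"hand":0.04},{"dx":0,"dy":0,"dz":0.003,"rx":0,"ry":0,"rz":0,"hand":0.04},{"dx":0,"dy":0,"dz":0.003,"rx":0,"ry":0,"rz":0,"hand":0.04},{"dx":0,"dy":0,"dz":0,"rx":0,"ry":0,"rz":0,"hand":0.04},{"dx":0,"dy":0,"dz":0,"rx":0,"ry":0,"rz":0,"hand":0.04}]' 60 >/dev/null
python3 go.py 0.558 0.1997 0.0845 90
```

```text
t 16.57 p [0.5581 0.1998 0.1005] xdeg 90.02 Z [-4.e-04 -2.e-04 -1.e+00] q6 0.226 F [ 0.7  0.4 -2.5] M [ 0.03  0.   -0.03] w 0.0484 g 63.5
shift [-0.0001 -0.0001  0.016 ]
rz 0.02
```

Already past both pin tips with no contact force. Continuing.

```bash
python3 -m pendant '[{"dx":0,"dy":0,"dz":0.004,"rx":0,"ry":0,"rz":0,"hand":0.04},{"dx":0,"dy":0,"dz":0.004,"rx":0,"ry":0,"rz":0,"hand":0.04},{"dx":0,"dy":0,"dz":0.003,"rx":0,"ry":0,"rz":0,"hand":0.04},{"dx":0,"dy":0,"dz":0.002,"rx":0,"ry":0,"rz":0,"hand":0.04},{"dx":0,"dy":0,"dz":0.001,"rx":0,"ry":0,"rz":0,"hand":0.04},{"dx":0,"dy":0,"dz":0.001,"rx":0,"ry":0,"rz":0,"hand":0.04},{"dx":0,"dy":0,"dz":0,"rx":0,"ry":0,"rz":0,"hand":0.04},{"dx":0,"dy":0,"dz":0,"rx":0,"ry":0,"rz":0,"hand":0.04}]' 60 >/dev/null
python3 go.py 0.558 0.1997 0.0845 90
```

```text
t 17.23 p [0.5583 0.1999 0.0858] xdeg 90.02 Z [ 1.e-04 -1.e-04 -1.e+00] q6 0.226 F [-0.1 -0.5 -2.7] M [ 0.04 -0.06 -0.01] w 0.0487 g 63.5
shift [-0.0002 -0.0003  0.0013]
rz 0.02
```

```bash
python3 -m pendant '[{"dx":0,"dy":0,"dz":0.0007,"rx":0,"ry":0,"rz":0,"hand":0.04},{"dx":0,"dy":0,"dz":0.0007,"rx":0,"ry":0,"rz":0,"hand":0.04},{"dx":0,"dy":0,"dz":0.0005,"rx":0,"ry":0,"rz":0,"hand":0.04},{"dx":0,"dy":0,"dz":0,"rx":0,"ry":0,"rz":0,"hand":0.04},{"dx":0,"dy":0,"dz":0,"rx":0,"ry":0,"rz":0,"hand":0.04},{"dx":0,"dy":0,"dz":0,"rx":0,"ry":0,"rz":0,"hand":0.04}]' >/dev/null
python3 go.py 0.558 0.1997 0.0845 90
```

```text
t 17.73 p [0.5584 0.1999 0.0844] xdeg 90.02 Z [ 6.e-04  0.e+00 -1.e+00] q6 0.226 F [-1.5  0.6  2.6] M [-0.1   0.15 -0.03] w 0.0485 g 64.0
shift [-0.0002 -0.0004 -0.0001]
rz 0.02
```

Contact: the vertical force changed sign as the shoulders took the weight. Releasing gently and lifting.

```bash
python3 -m pendant '[{"dx":0,"dy":0,"dz":0,"rx":0,"ry":0,"rz":0,"hand":0.052},{"dx":0,"dy":0,"dz":0,"rx":0,"ry":0,"rz":0,"hand":0.06},{"dx":0,"dy":0,"dz":0,"rx":0,"ry":0,"rz":0,"hand":0.066},{"dx":0,"dy":0,"dz":0,"rx":0,"ry":0,"rz":0,"hand":0.066},{"dx":0,"dy":0,"dz":-0.01,"rx":0,"ry":0,"rz":0,"hand":0.066},{"dx":0,"dy":0,"dz":-0.02,"rx":0,"ry":0,"rz":0,"hand":0.066},{"dx":0,"dy":0,"dz":-0.03,"rx":0,"ry":0,"rz":0,"hand":0.066},{"dx":0,"dy":0,"dz":-0.03,"rx":0,"ry":0,"rz":0,"hand":0.066},{"dx":-0.03,"dy":0,"dz":-0.03,"rx":0,"ry":0,"rz":0,"hand":0.066},{"dx":-0.04,"dy":0,"dz":-0.02,"rx":0,"ry":0,"rz":0,"hand":0.066},{"dx":-0.04,"dy":0,"dz":0,"rx":0,"ry":0,"rz":0,"hand":0.066},{"dx":-0.04,"dy":0,"dz":0,"rx":0,"ry":0,"rz":0,"hand":0.066}]' >/dev/null
python3 -m pendant '[{"dx":-0.04,"dy":0,"dz":0,"rx":0,"ry":0,"rz":0,"hand":0.066},{"dx":-0.04,"dy":0,"dz":0,"rx":0,"ry":0,"rz":0,"hand":0.066},{"dx":-0.04,"dy":0,"dz":0,"rx":0,"ry":0,"rz":0,"hand":0.066},{"dx":-0.04,"dy":0,"dz":0,"rx":0,"ry":0,"rz":0,"hand":0.066},{"dx":0,"dy":0,"dz":0,"rx":0,"ry":0,"rz":0,"hand":0.066},{"dx":0,"dy":0,"dz":0,"rx":0,"ry":0,"rz":0,"hand":0.066}]' >/dev/null
python3 go.py
python3 - <<'E'
from h import *
t=manip.get_image("top"); s=manip.get_image("side")
im=np.zeros((600,800,3),np.uint8); im[:,:400]=cv2.resize(t["frame"][180:300,160:300,::-1],(400,343)) if 0 else cv2.resize(t["frame"][150:360,150:290,::-1],(400,600)); im[:,400:]=cv2.resize(s["frame"][230:410,195:315,::-1],(400,600))
cv2.imwrite("pics/m6.png",im)
E
```

```text
t 19.23 p [ 0.5583 -0.1092  0.2225] xdeg 89.77 Z [ 6.e-04 -3.e-04 -1.e+00] q6 -0.311 F [-0.4  0.4 -0.4] M [-0.01  0.01  0.03] w 0.066 g 0.0
```

View pics/m6.png

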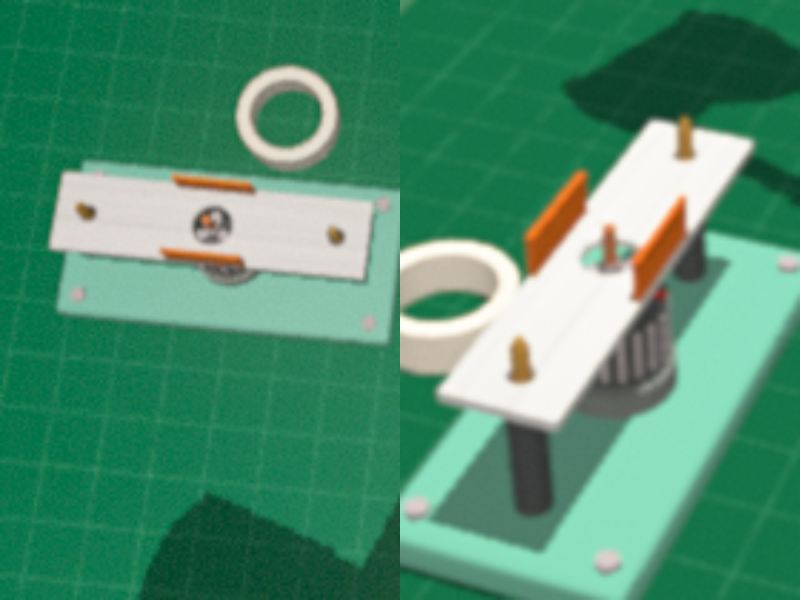

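The plate lies flat on both shoulders: the pins stand through it (side crop (520,360) and (685,135)) and the bit stands up through the window (610,245). The arm is clear, so I'm handing in.

```bash
python3 -c "
from rig import manip
print(manip.sign_off())"
```

```text
the job is handed in; nothing more can be done
None
```

I turned the chuck sleeve to its stop, which closed the jaws on the bit, then set the plate flat on both pins with the bit through its window and handed the job in at about 19 s; no verdict came back, and the grip was judged only from the torque rise and the pictures.

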